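# Hang the second caddy on the hook arm beside the first

### The arm

A 7-joint arm with a two-finger parallel gripper is mounted at the origin on a cart in front of the work surface, level with it; the furniture and walls round the work are solid. World frame = base frame: x ahead of the robot, y to its left, z up, the work surface at z = 0. Lengths are in m, angles in rad, forces in N, time in s.
With the tool pointing down it reaches from about 0.4 to 0.875 m from the base axis. Payload 19.3 kg.
Tool frame: the origin (TCP) lies on the mounting face of the last link; the fingertips stand 173 mm ahead of it and the grasp point (between the pads) lies 155 mm ahead of it (bot.grip_point_offset is the distance from the TCP to the grasp point, in m); z points along the fingers, y is the line along which they close (so a half turn about z gives the same grasp; the last joint's range is limited). The gripper opens to 85 mm and grips with 20 to 120 N. Pads are 22 mm wide; open, the fingers measure 114 mm over their backs; the gripper's body (76 mm by 85 mm) begins 54 mm behind the grasp point. The pads swing forward as they close: fully open they stand 13 mm farther back than shut.
Start: joints at [-1.267, 0.521, -0.036, 1.599, 0.021, 1.021, -0.113], TCP at [0.228, 0.582, 0.405] pointing down, gripper open.
Joint ranges: [-2.91, 2.91], [-0.3, 2.13], [-1.5, 1.42], [0.17, 2.43], [-1.26, 4.41], [0.16, 1.93], [-2.52, 2.52]. Speed limits (rad/s): [1.89, 1.89, 2.39, 2.39, 3.01, 3.01, 3.01].

### API

Orientations are given as [roll, pitch, yaw] about the fixed x, y, z axes, in that order (R = Rz(yaw) Ry(pitch) Rx(roll)).
In Python, from workcell import bot gives the robot as it stands.
- The arm moves only by the tool arm_command, never from a script. Its argument "deltas" is a list of rows, each a list of 3 entries, a list of its own where there are three numbers: the shift along the tool's x, y, z in cm, then the turn, a rotation vector about the tool's x, y, z in rad, then the finger opening in cm, from 0 to 8.54. In form: [[[tx, ty, tz], [rx, ry, rz], claw], ...]. A call has 1 to 20 rows; each row shifts and turns the commanded pose from where the row before left it, along the tool's axes as they then stand; what a row does not reach is not made up. A row lasts 1/10 s, in which the tool goes at most 50 mm and 8.59 degrees, less where a joint would pass 70% of its speed; a pose out of reach is approached as far as the arm can. A call with a gripper value outside its range is refused whole. The fingers move at their own pace and stop on an object; "newtons" is the grip in N (left out, the last holds). Time passes only in rows, so rows that do not move let the fingers close. It gives the time, the measured TCP pose, the force, the opening and the grip force at its end, in the units of the state.
- bot.observe(): the state, without advancing time (a new reading comes with each control period).
- bot.grab_frame(name): name is "side" or "top"; returns a dict with "frame" (420x560x3 uint8, red, green, blue), "K" (3x3 intrinsics, pixels), "rvec" (rotation vector, rad) and "tvec" (3), from world to camera coordinates, as OpenCV has them. Camera axes: x right, y down, z forward; pixel columns grow to the right and rows downward; lengths in m; the calibration is good to about 2 mm. A picture is of the moment at which its call begins. There is no depth.
- bot.job_done(): hands the job in; it is judged then, once.
Trained networks look in a picture, given as the dict that the camera call returned (one of the last four; its "shot" number tells which), for a name from the list of things; names that differ only in an ending like _2 or _b are one class to them, and where a whole thing is asked for, a point or a joint stands for the part that bears it (a point fixed in the world has none). Each returns a list of dicts, best first, with "p" (0 to 1); they miss things now and then, are a little off and sometimes report something else, mostly with a low value. They report only what shows in the picture. A call takes as long as a camera call. They do not tell look-alikes from the thing itself.
- bot.find_in(name, picture): "rect" ([left, top, width, height] in pixels, round what is visible of it).
- bot.mark_of(name, picture): "at" ([column, row] in pixels: a listed point, or the origin of a listed thing).
The state is a dict: "clock": time; "qpos": joint angles; "qd": joint speeds; "joint_efforts": joint torques, N m; "position": TCP position; "tool_rot": TCP orientation; "force": force on the tool from outside, world axes, zero at the start; "moment": the same for the moment, N m; "grip_width": finger opening in m; "finger_force": force on a finger pad.
Only numpy, scipy, OpenCV 4.12 (cv2) and the standard library are available. Lean on these libraries where they do the work, as an engineer would, in place of code of your own. Each camera call takes 0.05 s, during which the arm holds its last target. There are 200 camera calls.

### The job

Pick up the small caddy that stands on the table and hang it fully down on the steel hook arm, in the free space between the caddy that already hangs there and the upturned tip. Then slide it along the arm so that it pushes the other caddy up against the sprung end stop, press gently just until the stop's pad clearly gives by a few millimetres but is never forced hard, and let go. Leave both caddies hanging level on the arm, side by side and touching, never lift, tip or knock off the first, and leave the three jars where they are.

Things in the scene. Friction and masses are not known exactly. Their poses are not given: they have to be found in the camera images.
- caddy: The caddy to hang: small open aluminium box, black grip tab above its back, pale blank label in front; stands on the table; 0.12 to 0.2 kg. Origin: centre of the box's underside; z up, own +x from the label to the back (hanger) side, y along its width. Box 36 deep (x), 46 wide (y), 52 high; hanger behind it 54 wide (y), so hangers, not boxes, meet side by side. Whole height 113 mm.
- caddy_tab (a point): Grip point of the caddy, in its upright black tab: 10 mm thick in the caddy's x, 36 wide in y, from z = 76 to 113 mm; the point is 23 mm behind the origin, 96 above the underside, 24 above point caddy_seat. Grip it from above, closing along the caddy's x.
- caddy_seat (a point): Middle of the caddy's slot roof, 23 mm behind the origin, 72 above the underside: it rests on the arm's top edge when hung. The hanger is an upside-down U open downward: slot from x = 18 (the box's back and the plate above it, down to the underside) to 28.5 mm (rear lip, reaching down to z = 52, flared outward below that to z = 45).
- hung_caddy: The caddy that already hangs on the arm, of the same make, size, weight and frame as the other; it slides along the arm with some friction (about 1 to 3 N).
- hung_caddy_seat (a point): Middle of the hung caddy's slot roof, resting on the arm's top edge.
- hook_stand: Fixed steel stand of the hook. z up, y along the arm towards its upturned tip, x away from the boxes: caddies hang with their boxes on its -x side, their x along its x. Origin on the table below point hook_top. Post at y = -125 mm on a base plate 90 x 110 x 10 mm.
- hook_top (a point): Point on the hook arm's top edge, 160 mm above the table, axes as the stand. The arm: a level flat bar 7 mm thick (x), 40 high, top edge rounded, from the post to y = +105 mm, where a 7 mm round tip turns up 20 mm (inner side at y = +105 mm). At least 75 mm are free between the tip and the hung caddy.
- pad (a joint): Push-in of the end stop's rubber pad, m: 0 free, grows when pressed towards the post, 0.006 is the hard bottom; spring 1.5 N per mm (9 N at the bottom). The stop is a black collar clamped on the arm near the post, pad facing the tip; the free pad's face is between y = -55 and -87 mm in the stand's frame, differently each time, not given.
- spice_jar: Bystander: spice jar in front of the post, green cap, 46 mm across, 106 mm high; origin under its centre. Leave alone.
- honey_jar: Bystander: honey jar, 71 mm across, 110 mm high, behind the hook; origin under its centre. Leave alone.
- spice_jar_2: Bystander: second spice jar, dark cap, 44 mm across, 105 mm high, to the right of the first; origin under its centre. Leave alone.
Not all that is in view belongs to the job. Leave any blue look-alike of the caddy alone. Leave any orange look-alike of the hung_caddy alone.

How it is judged:
On the way, in this order (a step that is already met when the one before it is completed fails the run):
1. the second caddy sits down on the hook arm, between the first caddy and the tip (z of caddy_seat in the frame of hook_top between -0.004 and 0.004 m and x of caddy_seat in the frame of hook_top between -0.006 and 0.006 m and angle between caddy's own z axis and vertical below 0.2 rad and y of caddy_seat in the frame of hook_top between -0.06 and 0.09 m), for 0.2 s.
2. the second caddy presses the first against the end stop, whose pad gives by at least 2 mm (about 3 N) (value of joint pad above 0.002 m and contact force between caddy and hung_caddy above 1 N and z of caddy_seat in the frame of hook_top between -0.004 and 0.004 m and x of caddy_seat in the frame of hook_top between -0.006 and 0.006 m and angle between caddy's own z axis and vertical below 0.2 rad), for 0.2 s.
At the end, for the whole second after the job is handed in: Both caddies hang on the arm at rest, seats within 4 mm of the arm's top edge in height and 6 mm across it, upright within 0.2 rad, side by side with no more than about 4 mm between their hangers (seat points less than 58.5 mm apart), the second on the tip side of the first (all of step 1 and z of hung_caddy_seat in the frame of hook_top between -0.004 and 0.004 m and x of hung_caddy_seat in the frame of hook_top between -0.006 and 0.006 m and angle between hung_caddy's own z axis and vertical below 0.2 rad and y of caddy_seat in the frame of hung_caddy_seat above 0.04 m and distance between caddy_seat and hung_caddy_seat below 0.0585 m and linear speed of each of caddy, hung_caddy below 0.02 m/s); the robot touches nothing.
It fails at once if the two caddies are pressed together with more than 15 N (the stop is rammed to its bottom) (contact force between caddy and hung_caddy above 15 N).
It fails at once if the second caddy is jammed on the hook stand with more than 35 N (contact force between caddy and hook_stand above 35 N).
It fails at once if the first caddy is lifted, tipped or knocked off the arm (not (z of hung_caddy_seat in the frame of hook_top between -0.006 and 0.006 m) or angle between hung_caddy's own z axis and vertical above 0.3 rad).
It fails at once if a bystander (a spice jar or the honey jar) is shifted by more than 30 mm or tipped (distance of any of spice_jar, honey_jar, spice_jar_2 from where it was at the start of the episode above 0.03 m or angle between any of spice_jar, honey_jar, spice_jar_2's own z axis and vertical above 0.5 rad).
It also fails if it takes over 69 s, if anything falls off the work surface, if the arm or the gripper's body presses on something with over 40 N, if the wrist force passes 120 N, or if a joint passes its speed limit or range.

## Working session

There is one attempt and no reset: what is moved stays moved. The work goes in short steps, Python scripts to look and compute and a tool call to move; the robot and the scene stay as the last step left them, time stands still between calls to the robot, and variables do not carry over. Pictures are saved under pics/ and viewed, at most 10 in all, crops included, and the job is handed in when it is done.

Besides the shell and the picture viewer there is one more tool, called after "Call:" by a JSON object that holds its "api" and its "payload", one argument or row to a line. arm_command: Moves the arm, as the interface text tells. Its arguments: {"type":"object","properties":{"deltas":{"type":"array","items":{"type":"array"}},"newtons":{"type":"number"}},"required":["deltas"]}

```bash
mkdir -p pics; cat > h.py <<'E'
import numpy as np, cv2
from workcell import bot
def grab(n, save=None):
    p=bot.grab_frame(n)
    if save: cv2.imwrite('pics/'+save,p['frame'][:,:,::-1])
    return p
def P(p):
    R=cv2.Rodrigues(np.array(p['rvec'],float))[0]; return R,np.array(p['tvec'],float).reshape(3),np.array(p['K'],float)
def proj(p,X):
    R,t,K=P(p); c=np.atleast_2d(X)@R.T+t; u=c@K.T; return u[:,:2]/u[:,2:]
def ray(p,uv):
    R,t,K=P(p); d=R.T@np.linalg.inv(K)@np.array([uv[0],uv[1],1.]); return -R.T@t, d/np.linalg.norm(d)
def onz(p,uv,z):
    o,d=ray(p,uv); return o+d*(z-o[2])/d[2]
def tri(ps,uvs):
    A=np.zeros((3,3));b=np.zeros(3);L=[]
    for p,uv in zip(ps,uvs):
        o,d=ray(p,uv);M=np.eye(3)-np.outer(d,d);A+=M;b+=M@o;L.append((o,M))
    x=np.linalg.solve(A,b); return x,[np.linalg.norm(M@(x-o)) for o,M in L]
E
python3 - <<'E'
from h import *
s=grab('side','s0.png');t=grab('top','t0.png')
for n in ['caddy_tab','caddy_seat','caddy','hung_caddy_seat','hung_caddy','hook_top','hook_stand','spice_jar','honey_jar','pad']:
    for nm,p in(('s',s),('t',t)):
        print(n,nm,[(np.round(d['at']).tolist(),round(d['p'],2)) for d in bot.mark_of(n,p)[:4]] if n!='pad' else [(np.round(d['rect']).tolist(),round(d['p'],2)) for d in bot.find_in(n,p)[:4]])
for p in(s,t): print(np.round(ray(p,(280,210)),3).tolist())
E
```

```text
caddy_tab s [([324.0, 258.0], 0.78), ([217.0, 218.0], 0.67)]
caddy_tab t [([231.0, 265.0], 0.87), ([260.0, 151.0], 0.71)]
caddy_seat s [([213.0, 226.0], 0.91), ([320.0, 267.0], 0.72), ([334.0, 289.0], 0.28)]
caddy_seat t [([262.0, 155.0], 0.96), ([228.0, 267.0], 0.6)]
caddy s [([208.0, 246.0], 0.86), ([330.0, 289.0], 0.57)]
caddy t [([263.0, 159.0], 0.94), ([233.0, 280.0], 0.84)]
hung_caddy_seat s [([338.0, 181.0], 0.66), ([249.0, 210.0], 0.61)]
hung_caddy_seat t [([244.0, 184.0], 0.86), ([373.0, 257.0], 0.64), ([246.0, 202.0], 0.63)]
hung_caddy s []
hung_caddy t [([246.0, 201.0], 0.97), ([362.0, 254.0], 0.66)]
hook_top s [([245.0, 211.0], 0.97)]
hook_top t [([237.0, 187.0], 0.86)]
hook_stand s []
hook_stand t [([291.0, 278.0], 0.45)]
spice_jar s [([343.0, 252.0], 0.88), ([329.0, 226.0], 0.84)]
spice_jar t [([326.0, 259.0], 0.66), ([294.0, 277.0], 0.57)]
honey_jar s [([189.0, 285.0], 0.64)]
honey_jar t [([213.0, 162.0], 0.91)]
pad s [([255.0, 194.0, 8.0, 12.0], 0.65)]
pad t [([264.0, 185.0, 10.0, 10.0], 0.58)]
[[0.229, 0.387, 0.756], [0.291, -0.764, -0.576]]
[[0.305, -0.476, 1.124], [0.236, 0.014, -0.972]]
```

```bash
python3 - <<'E'
import cv2
for n in('s0','t0'):
    im=cv2.imread(f'pics/{n}.png'); c=im[120:320,150:410] ; cv2.imwrite(f'pics/{n}c.png',cv2.resize(c,None,fx=3,fy=3,interpolation=cv2.INTER_CUBIC))
E
```

```text
(no output)
```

View pics/s0c.png

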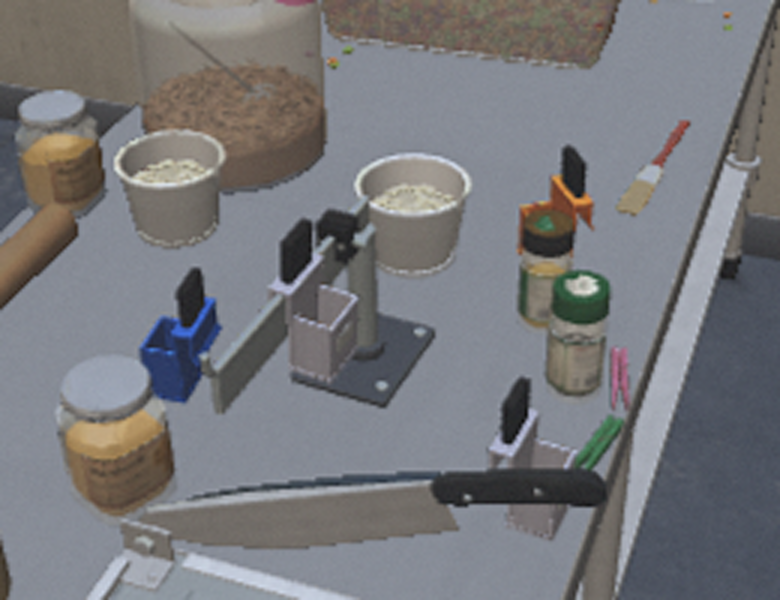

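View pics/t0c.png

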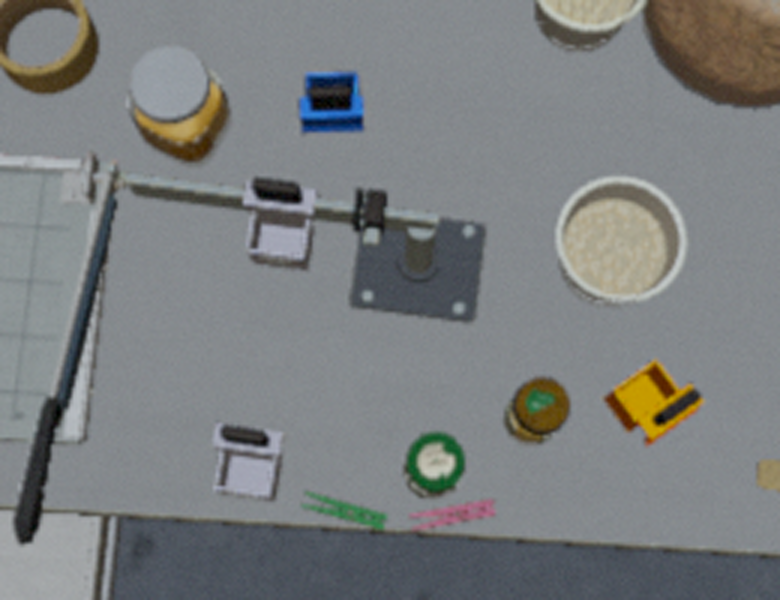

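The silver caddy at top (231,265) / side (324,258) stands on the table and matches the description. The blue one at top (260,151) and the orange one at top (370,255) are look-alikes. The silver one on the bar at top (243,185) is the hung caddy. The raised cutter blade at top (187,175)–(160,295) is an obstacle on the left. The enlarged crops above confirm the choice.

```bash
python3 - <<'E'
from h import *
s=grab('side');t=grab('top')
def m(n,p,near):
    L=[np.array(d['at']) for d in bot.mark_of(n,p)]
    L=[a for a in L if np.linalg.norm(a-near)<16]
    return L[0] if L else None
for n,a,b in [('caddy_tab',(324,258),(231,265)),('caddy_seat',(320,267),(228,267)),('caddy',(330,289),(233,280)),('hung_caddy_seat',(249,210),(244,184)),('hook_top',(245,211),(237,187))]:
    u,v=m(n,s,a),m(n,t,b)
    if u is None or v is None: print(n,u,v); continue
    x,e=tri([s,t],[u,v]); print(n,np.round(x,4),np.round(e,4),u,v)
# manual crop points (side, top) /3+offset
c=lambda x,y:np.array([150+x/3,120+y/3])
for n,a,b in [('tip',(207,358),(117,180)),('blade grip end',(595,487),(27,530)),('hung tab top',(299,224),(277,186)),('cad tab top',(520,382),(244,433)),('collar',(340,222),(370,207)),('cutter handle start',(440,485),(50,405)),('greencap',(582,285),(436,460)),('arm end at post',(368,203),(437,217))]:
    x,e=tri([s,t],[c(*a),c(*b)]); print(n,np.round(x,3),np.round(e,3))
# table/height-plane estimates from the top
print('hook from top z=.16 tip/post', onz(t,c(120,181),.16),onz(t,c(435,217),.16))
for q in [(252,206),(313,206),(222,0)]: print(onz(t,c(*q),.16))
print('cad hanger ends z=.07',onz(t,c(214,430),.072),onz(t,c(283,436),.072),'tab top ends z.113',onz(t,c(221,432),.113),onz(t,c(268,437),.113))
print('hung tab top ends z.201',onz(t,c(253,185),.201),onz(t,c(301,191),.201))
E
```

```text
caddy_tab None [230.4 264.1]
caddy_seat [ 0.4134 -0.3484  0.0756] [0.0004 0.0004] [321.6 265.8] [229.2 267. ]
caddy [ 0.3908 -0.3467  0.0211] [0.0011 0.0011] [330.9 287.1] [230.1 277.8]
hung_caddy_seat [ 0.5911 -0.376   0.1633] [0.0035 0.0035] [248.  209.8] [244.2 187. ]
hook_top [ 0.5892 -0.3603  0.1624] [0.0018 0.0018] [246.7 214.4] [237.2 186.8]
tip [ 0.598 -0.25   0.173] [0.004 0.004]
blade grip end [ 0.331 -0.217  0.173] [0. 0.]
hung tab top [ 0.587 -0.376  0.205] [0.001 0.001]
cad tab top [ 0.415 -0.358  0.12 ] [0. 0.]
collar [ 0.586 -0.444  0.166] [0. 0.]
cutter handle start [ 0.425 -0.215  0.146] [0.001 0.001]
greencap [ 0.405 -0.506  0.106] [0. 0.]
arm end at post [ 0.584 -0.495  0.153] [0.001 0.001]
hook from top z=.16 tip/post [ 0.59671382 -0.25072654  0.16      ] [ 0.58312912 -0.49348194  0.16      ]
[ 0.58312388 -0.35351929  0.16      ]
[ 0.58603339 -0.40000524  0.16      ]
[ 0.75173461 -0.31474954  0.16      ]
cad hanger ends z=.07 [ 0.42085461 -0.32843927  0.072     ] [ 0.41950488 -0.3838263   0.072     ] tab top ends z.113 [ 0.41513927 -0.33967667  0.113     ] [ 0.41356048 -0.3759882   0.113     ]
hung tab top ends z.201 [ 0.58734595 -0.35803338  0.201     ] [ 0.58495829 -0.39356108  0.201     ]
```

```bash
python3 - <<'E'
from h import *
o=bot.observe()
for k in('clock','qpos','position','tool_rot','force','grip_width'): print(k,np.round(o[k],3))
from scipy.spatial.transform import Rotation as R
print(R.from_euler('xyz',o['tool_rot']).as_matrix().round(3))
E
```

```text
clock 1.7
qpos [-1.267  0.521 -0.036  1.599  0.021  1.021 -0.113]
position [0.228 0.582 0.405]
tool_rot [ 3.142 -0.     2.768]
force [-0.222  0.048  0.002]
grip_width 0.086
[[-0.931  0.365  0.   ]
 [ 0.365  0.931  0.   ]
 [ 0.     0.    -1.   ]]
```

Call:
{"api": "arm_command", "payload": {
  "deltas": [
    [[0, 0, 0], [0, 0, 0.1228], 8.5],
    [[0, 0, 0], [0, 0, 0.1228], 8.5],
    [[0, 0, 0], [0, 0, 0.1228], 8.5],
    [[0, 0, 0], [0, 0, 0.1228], 8.5],
    [[0, 0, 0], [0, 0, 0.1228], 8.5],
    [[0, 0, 0], [0, 0, 0.1228], 8.5],
    [[0, 0, 0], [0, 0, 0.1228], 8.5],
    [[0, 0, 0], [0, 0, 0.1228], 8.5],
    [[0, 0, 0], [0, 0, 0.1228], 8.5],
    [[0, 0, 0], [0, 0, 0.1228], 8.5],
    [[-2.75, 2.3, 0], [0, 0, 0], 8.5],
    [[-2.75, 2.3, 0], [0, 0, 0], 8.5],
    [[-2.75, 2.3, 0], [0, 0, 0], 8.5],
    [[-2.75, 2.3, 0], [0, 0, 0], 8.5],
    [[-2.75, 2.3, 0], [0, 0, 0], 8.5],
    [[-2.75, 2.3, 0], [0, 0, 0], 8.5],
    [[-2.75, 2.3, 0], [0, 0, 0], 8.5],
    [[-2.75, 2.3, 0], [0, 0, 0], 8.5],
    [[-2.75, 2.3, 0], [0, 0, 0], 8.5],
    [[-2.75, 2.3, 0], [0, 0, 0], 8.5]
  ]
}}

```text
clock: 3.7
position: [0.4503, 0.2986, 0.4049]
tool_rot: [3.141, -0.0, 1.54]
force: [0.5, 0.6, 0.1]
grip_width: 0.0849
finger_force: 0.0
```

Call:
{"api": "arm_command", "payload": {
  "deltas": [
    [[-3.43, 0.1, 0], [0, 0, 0], 8.5],
    [[-3.43, 0.1, 0], [0, 0, 0], 8.5],
    [[-3.43, 0.1, 0], [0, 0, 0], 8.5],
    [[-3.43, 0.1, 0], [0, 0, 0], 8.5],
    [[-3.43, 0.1, 0], [0, 0, 0], 8.5],
    [[-3.43, 0.1, 0], [0, 0, 0], 8.5],
    [[-3.43, 0.1, 0], [0, 0, 0], 8.5],
    [[-3.43, 0.1, 0], [0, 0, 0], 8.5],
    [[-3.43, 0.1, 0], [0, 0, 0], 8.5],
    [[-3.43, 0.1, 0], [0, 0, 0], 8.5],
    [[-3.43, 0.1, 0], [0, 0, 0], 8.5],
    [[-3.43, 0.1, 0], [0, 0, 0], 8.5],
    [[-3.43, 0.1, 0], [0, 0, 0], 8.5],
    [[-3.43, 0.1, 0], [0, 0, 0], 8.5],
    [[-3.43, 0.1, 0], [0, 0, 0], 8.5],
    [[-3.43, 0.1, 0], [0, 0, 0], 8.5],
    [[-2.7, -0.8, 0], [0, 0, 0], 8.5],
    [[-2.7, -0.8, 0], [0, 0, 0], 8.5],
    [[-2.7, -0.8, 0], [0, 0, 0], 8.5],
    [[-2.7, -0.8, 0], [0, 0, 0], 8.5]
  ]
}}

```text
clock: 5.7
position: [0.4128, -0.3573, 0.4048]
tool_rot: [3.141, 0.0, 1.54]
force: [1.1, -0.5, 0.4]
grip_width: 0.0848
finger_force: 0.0
```

Call:
{"api": "arm_command", "payload": {
  "deltas": [
    [[0, 0.1, 1.5], [0, 0, 0], 6],
    [[0, 0, 1.5], [0, 0, 0], 6],
    [[0, 0, 1.5], [0, 0, 0], 6],
    [[0, 0, 1.5], [0, 0, 0], 6],
    [[0, 0, 1.5], [0, 0, 0], 6],
    [[0, 0, 1.5], [0, 0, 0], 6],
    [[0, 0, 1.5], [0, 0, 0], 6],
    [[0, 0, 1.5], [0, 0, 0], 6],
    [[0, 0, 1.0], [0, 0, 0], 6],
    [[0, 0, 0.5], [0, 0, 0], 6],
    [[0, 0, 0.5], [0, 0, 0], 6],
    [[0, 0, 0.5], [0, 0, 0], 6],
    [[0, 0, 0], [0, 0, 0], 6],
    [[0, 0, 0], [0, 0, 0], 6]
  ]
}}

```text
clock: 7.1
position: [0.4143, -0.3563, 0.2599]
tool_rot: [3.141, 0.0, 1.54]
force: [-0.1, -0.7, -0.2]
grip_width: 0.0598
finger_force: 0.0
```

```bash
python3 - <<'E'
from h import *
s=grab('side');t=grab('top')
a=cv2.resize(s['frame'][200:320,270:400],(400,369),interpolation=2);b=cv2.resize(t['frame'][200:320,170:300],(400,369),interpolation=2)
cv2.imwrite('pics/g1.png',np.hstack([a,b])[:,:,::-1])
E
```

```text
(no output)
```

View pics/g1.png

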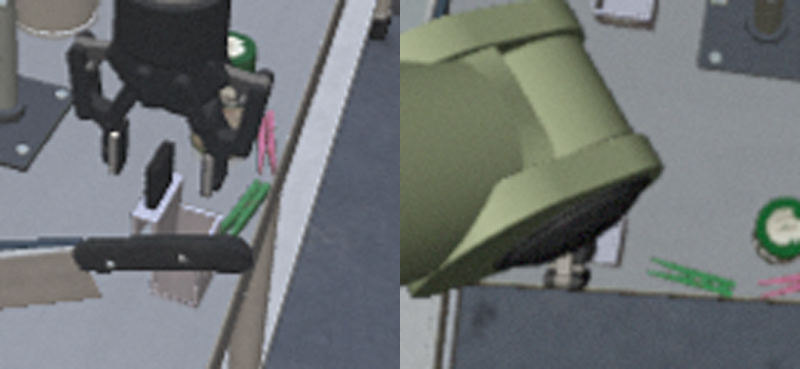

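The tab at crop (160,175) sits between the fingers. I'll lower 5 mm and close.

Call:
{"api": "arm_command", "payload": {
  "deltas": [
    [[0, 0, 0.4], [0, 0, 0], 6],
    [[0, 0, 0], [0, 0, 0], 0.5],
    [[0, 0, 0], [0, 0, 0], 0.5],
    [[0, 0, 0], [0, 0, 0], 0.5],
    [[0, 0, 0], [0, 0, 0], 0.5],
    [[0, 0, 0], [0, 0, 0], 0.5],
    [[0, 0, 0], [0, 0, 0], 0.5],
    [[0, 0, 0], [0, 0, 0], 0.5],
    [[0, 0, 0], [0, 0, 0], 0.5],
    [[0, 0, 0], [0, 0, 0], 0.5],
    [[0, 0, 0], [0, 0, 0], 0.5],
    [[0, 0, 0], [0, 0, 0], 0.5]
  ],
  "newtons": 30
}}

```text
clock: 8.4
position: [0.4142, -0.3562, 0.2557]
tool_rot: [3.142, 0.0, 1.54]
force: [-0.3, 0.6, -1.7]
grip_width: 0.0089
finger_force: 33.8
```

Call:
{"api": "arm_command", "payload": {
  "deltas": [
    [[0, 0, -0.5], [0, 0, 0], 0.5],
    [[0, 0, -1], [0, 0, 0], 0.5],
    [[0, 0, -2], [0, 0, 0], 0.5],
    [[0, 0, -2], [0, 0, 0], 0.5],
    [[0, 0, -2], [0, 0, 0], 0.5],
    [[0, 0, -2], [0, 0, 0], 0.5],
    [[0, 0, -2], [0, 0, 0], 0.5],
    [[0, 0, -2], [0, 0, 0], 0.5],
    [[0, 0, -1.5], [0, 0, 0], 0.5],
    [[0.58, 1.5, 0], [0, 0, 0], 0.5],
    [[0.58, 1.5, 0], [0, 0, 0], 0.5],
    [[0.58, 1.5, 0], [0, 0, 0], 0.5],
    [[0.58, 1.5, 0], [0, 0, 0], 0.5],
    [[0.58, 1.5, 0], [0, 0, 0], 0.5],
    [[0.58, 1.5, 0], [0, 0, 0], 0.5],
    [[0.58, 1.5, 0], [0, 0, 0], 0.5],
    [[0.58, 1.5, 0], [0, 0, 0], 0.5],
    [[0.58, 1.5, 0], [0, 0, 0], 0.5],
    [[0.58, 1.5, 0], [0, 0, 0.025], 0.5]
  ]
}}

```text
clock: 10.3
position: [0.5672, -0.3024, 0.4057]
tool_rot: [3.142, -0.0, 1.515]
force: [-0.3, 0.4, -1.5]
grip_width: 0.0096
finger_force: 33.8
```

```bash
python3 - <<'E'
from h import *
s=grab('side','s2.png');t=grab('top','t2.png')
o=bot.observe();print(o['position'],o['tool_rot'],o['force'],o['grip_width'])
for p in(s,t):
  for n in('caddy_seat','caddy_tab','hung_caddy_seat','hook_top'): print(n,[(np.round(d['at'],1).tolist(),round(d['p'],2)) for d in bot.mark_of(n,p)[:3]])
a=cv2.resize(s['frame'][170:290,190:320],(400,369),interpolation=2);b=cv2.resize(t['frame'][120:240,170:300],(400,369),interpolation=2)
cv2.imwrite('pics/g2.png',np.hstack([a,b])[:,:,::-1])
x=np.array(o['position'])
print(proj(s,[x-[0,0,.1837],[.5938,-.303,.16],[.5967,-.2507,.16],[.5831,-.4935,.16]]))
E
```

```text
[ 0.56824277 -0.3013962   0.40523324] [ 3.14138450e+00 -3.89053475e-04  1.51640142e+00] [ 0.36617599  0.36091803 -1.2817006 ] 0.009555387151906668
caddy_seat [([246.0, 209.1], 0.93), ([215.7, 228.2], 0.62)]
caddy_tab [([244.4, 199.3], 0.67), ([213.9, 216.4], 0.61)]
hung_caddy_seat [([338.0, 182.9], 0.54), ([249.2, 209.2], 0.42), ([257.1, 241.5], 0.34)]
hook_top [([245.1, 213.6], 0.64)]
caddy_seat [([201.4, 186.2], 0.86), ([260.8, 156.7], 0.71)]
caddy_tab [([260.0, 151.6], 0.8), ([203.7, 182.3], 0.7)]
hung_caddy_seat [([370.9, 254.6], 0.87), ([242.4, 187.6], 0.82)]
hook_top [([235.1, 182.6], 0.76)]
[[243.76395561 208.93921593]
 [234.67070729 230.15947535]
 [222.49222889 244.7732324 ]
 [271.9872597  185.45443475]]
```

View pics/g2.png

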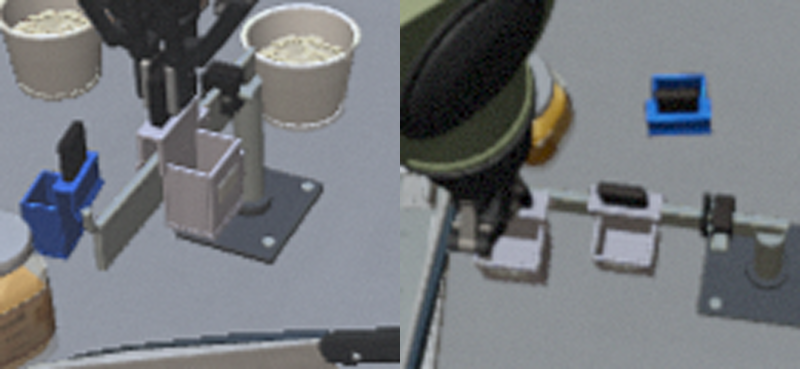

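```bash
python3 - <<'E'
from h import *
t=grab('top');s=grab('side')
t0=cv2.imread('pics/t0.png').astype(int);s0=cv2.imread('pics/s0.png').astype(int)
g=t0.sum(2)//3
for u in (200,210,220,226,258,263): print('t col',u,'rows172..',g[172:200,u].tolist())
for y in(-.27,-.30,-.33):
  print(y,proj(t,[[.59,y,.16],[.60,y,.16],[.59,y,.12]]).round(1).tolist())
g=s0.sum(2)//3
for r in (224,230,236): print('s row',r,'cols215..250',g[r,212:250].tolist())
im=np.hstack([cv2.resize(s0[215:260,210:260].astype('uint8'),(400,360),interpolation=0),cv2.resize(t0[165:210,180:230].astype('uint8'),(400,360),interpolation=0)])
cv2.imwrite('pics/z.png',im)
E
```

```text
t col 200 rows172.. [139, 136, 136, 136, 139, 138, 127, 145, 153, 141, 95, 65, 62, 77, 123, 136, 139, 137, 136, 138, 138, 139, 138, 138, 137, 139, 136, 139]
t col 210 rows172.. [55, 92, 115, 133, 135, 135, 136, 136, 147, 153, 151, 102, 66, 66, 67, 108, 137, 141, 138, 136, 136, 135, 136, 137, 137, 138, 136, 137]
t col 220 rows172.. [119, 129, 138, 136, 135, 138, 137, 134, 135, 141, 150, 154, 110, 68, 62, 67, 96, 130, 139, 136, 138, 137, 138, 138, 139, 138, 136, 136]
t col 226 rows172.. [137, 137, 136, 138, 138, 139, 135, 137, 136, 136, 151, 153, 152, 103, 62, 67, 68, 109, 133, 138, 137, 134, 136, 136, 140, 136, 139, 138]
t col 258 rows172.. [133, 135, 136, 136, 136, 135, 135, 139, 138, 137, 134, 138, 135, 138, 141, 149, 152, 109, 65, 61, 64, 94, 127, 135, 135, 133, 134, 135]
t col 263 rows172.. [133, 137, 137, 136, 135, 137, 137, 138, 139, 137, 135, 135, 135, 134, 139, 156, 157, 148, 103, 65, 61, 68, 115, 132, 136, 134, 139, 136]
-0.27 [[198.0, 183.6], [198.5, 179.5], [201.0, 188.6]]
-0.3 [[211.0, 184.4], [211.5, 180.3], [213.6, 189.3]]
-0.33 [[224.1, 185.2], [224.5, 181.0], [226.1, 190.1]]
s row 224 cols215..250 [42, 37, 37, 35, 83, 117, 105, 66, 47, 45, 127, 140, 138, 139, 139, 137, 142, 140, 139, 139, 138, 138, 140, 140, 143, 157, 160, 133, 89, 71, 75, 73, 73, 99, 103, 84, 78, 104]
s row 230 cols215..250 [118, 122, 123, 78, 50, 52, 50, 50, 64, 75, 79, 123, 141, 142, 140, 138, 139, 139, 142, 152, 159, 158, 122, 84, 70, 75, 76, 76, 77, 76, 75, 75, 73, 68, 115, 110, 112, 114]
s row 236 cols215..250 [53, 68, 58, 48, 59, 69, 69, 83, 132, 142, 139, 139, 138, 146, 155, 161, 152, 110, 80, 74, 76, 77, 76, 77, 75, 76, 75, 74, 71, 80, 121, 139, 143, 142, 127, 105, 109, 115]
```

View pics/z.png

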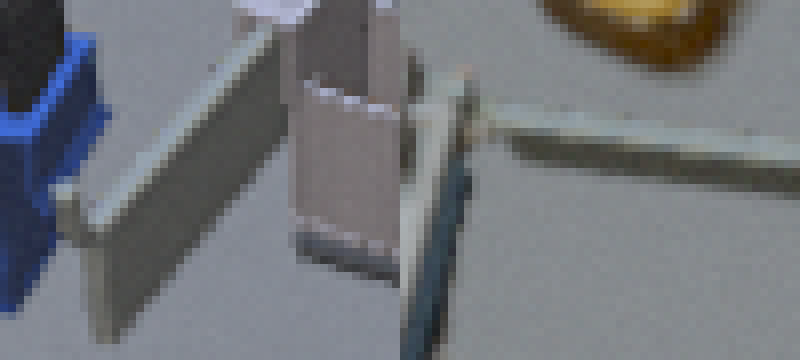

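```bash
python3 - <<'E'
from h import *
t=grab('top');s=grab('side')
uv=[(200,180.45),(210,181.4),(220,182.55),(226,183.5),(258,187.55),(263,188.5)]
X=np.array([onz(t,p,.16) for p in uv]); f=np.polyfit(X[:,1],X[:,0],1); print(f,(np.polyval(f,X[:,1])-X[:,0]).round(4), np.polyval(f,-.303))
def L(y,dx,z=.16): return [np.polyval(f,y)+dx,y,z]
ys=np.linspace(-.34,-.25,200)
for dx in(-.0035,0,.0035):
  pr=proj(s,[L(y,dx) for y in ys])
  print(dx,[round(float(np.interp(r,pr[:,1],pr[:,0])),2) for r in(224,230,236)])
# tip: post end / collar / hung seat y from the top
c=lambda x,y:np.array([150+x/3,120+y/3])
for n,q in [('hungL',(246,190)),('hungR',(315,195)),('collarL',(355,200))]: print(n,onz(t,c(*q),.163))
x=np.array(bot.observe()['position']); print('tcp',x,'seat pred side/top',proj(s,[x-[0,0,.1837]]),proj(t,[x-[0,0,.1837]]))
E
```

```text
[0.0707181 0.6178305] [ 0.0006 -0.0002 -0.0005 -0.0001 -0.0003  0.0005] 0.5964029145301754
-0.0035 [240.44, 235.27, 230.1]
0 [238.67, 233.47, 228.27]
0.0035 [236.9, 231.67, 226.44]
hungL [ 0.59465839 -0.34821126  0.163     ]
hungR [ 0.59397475 -0.4010952   0.163     ]
collarL [ 0.59191096 -0.43182723  0.163     ]
tcp [ 0.56584717 -0.30294817  0.40577368] seat pred side/top [[245.15200407 208.52617184]] [[206.88274995 186.7495841 ]]
```

Call:
{"api": "arm_command", "payload": {
  "deltas": [
    [[0, 0, 0.7], [0, 0, 0.014], 0.5],
    [[0, 0, 0.7], [0, 0, 0], 0.5],
    [[0, 0, 0.7], [0, 0, 0], 0.5],
    [[0, 0, 0.7], [0, 0, 0], 0.5],
    [[0, 0.5, 0], [0, 0, 0], 0.5],
    [[0, 0.5, 0], [0, 0, 0], 0.5],
    [[0, 0.5, 0], [0, 0, 0], 0.5],
    [[0, 0.5, 0], [0, 0, 0], 0.5],
    [[0, 0.4, 0], [0, 0, 0], 0.5],
    [[0, 0, 0], [0, 0, 0], 0.5],
    [[0, 0, 0], [0, 0, 0], 0.5],
    [[0, 0, 0], [0, 0, 0], 0.5]
  ]
}}

```text
clock: 12.2
position: [0.5897, -0.3046, 0.3777]
tool_rot: [-3.142, 0.0, 1.501]
force: [-0.2, 0.7, -1.3]
grip_width: 0.0094
finger_force: 33.8
```

```bash
python3 - <<'E'
from h import *
s=grab('side');t=grab('top')
o=bot.observe();print(o['position'],o['tool_rot'],o['force'])
a=cv2.resize(s['frame'][190:260,200:276],(400,368),interpolation=2);b=cv2.resize(t['frame'][150:220,185:261],(400,368),interpolation=2)
cv2.imwrite('pics/g3.png',np.hstack([a,b])[:,:,::-1])
E
```

```text
[ 0.58973531 -0.30464477  0.377805  ] [3.14151443e+00 7.03068054e-05 1.50057254e+00] [-0.32831773  0.1374367  -1.43106621]
```

View pics/g3.png

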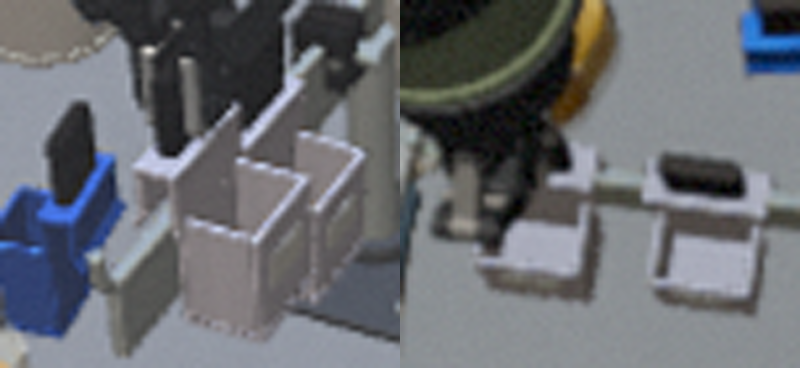

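The slot is above the arm with the lip behind it, around crop (145,195). Next I'll feel for the arm's near face.

Call:
{"api": "arm_command", "payload": {
  "deltas": [
    [[0, 0.2, 0], [0, 0, 0], 0.5],
    [[0, 0.2, 0], [0, 0, 0], 0.5],
    [[0, 0.1, 0], [0, 0, 0], 0.5],
    [[0, 0, 0], [0, 0, 0], 0.5],
    [[0, 0, 0], [0, 0, 0], 0.5]
  ]
}}

```text
clock: 12.8
position: [0.5949, -0.3049, 0.3777]
tool_rot: [-3.141, 0.0, 1.501]
force: [-1.0, 1.0, -1.0]
grip_width: 0.0094
finger_force: 33.8
```

Call:
{"api": "arm_command", "payload": {
  "deltas": [
    [[0, 0.1, 0], [0, 0, 0], 0.5],
    [[0, 0.1, 0], [0, 0, 0], 0.5],
    [[0, 0, 0], [0, 0, 0], 0.5],
    [[0, 0, 0], [0, 0, 0], 0.5]
  ]
}}

```text
clock: 13.2
position: [0.5969, -0.305, 0.3777]
tool_rot: [-3.142, 0.0, 1.501]
force: [0.1, 0.5, -1.6]
grip_width: 0.0095
finger_force: 33.8
```

Call:
{"api": "arm_command", "payload": {
  "deltas": [
    [[0, 0.1, 0], [0, 0, 0], 0.5],
    [[0, 0.1, 0], [0, 0, 0], 0.5],
    [[0, 0, 0], [0, 0, 0], 0.5],
    [[0, 0, 0], [0, 0, 0], 0.5]
  ]
}}

```text
clock: 13.6
position: [0.5989, -0.3052, 0.3777]
tool_rot: [-3.142, 0.0, 1.501]
force: [0.4, 0.1, -1.7]
grip_width: 0.0091
finger_force: 33.8
```

Call:
{"api": "arm_command", "payload": {
  "deltas": [
    [[0, 0.1, 0], [0, 0, 0], 0.5],
    [[0, 0, 0], [0, 0, 0], 0.5],
    [[0, 0, 0], [0, 0, 0], 0.5]
  ]
}}

```text
clock: 13.9
position: [0.5999, -0.3052, 0.3777]
tool_rot: [-3.142, -0.0, 1.501]
force: [-0.3, 0.3, -1.7]
grip_width: 0.0092
finger_force: 33.8
```

Call:
{"api": "arm_command", "payload": {
  "deltas": [
    [[0, 0.1, 0], [0, 0, 0], 0.5],
    [[0, 0, 0], [0, 0, 0], 0.5],
    [[0, 0, 0], [0, 0, 0], 0.5]
  ]
}}

```text
clock: 14.2
position: [0.6007, -0.3054, 0.3777]
tool_rot: [-3.141, -0.0, 1.501]
force: [-1.6, 0.0, -0.8]
grip_width: 0.0097
finger_force: 34.0
```

```bash
python3 - <<'E'
from h import *
s=grab('side')
o=bot.observe();print(o['position'],o['force'],o['moment'])
cv2.imwrite('pics/g4.png',cv2.resize(s['frame'][205:260,212:272],(654,600),interpolation=2)[:,:,::-1])
E
```

```text
[ 0.60073269 -0.30536723  0.37766149] [-1.92084347  0.98834428 -0.94475289] [-0.04425435  0.58397363  0.01988279]
```

View pics/g4.png

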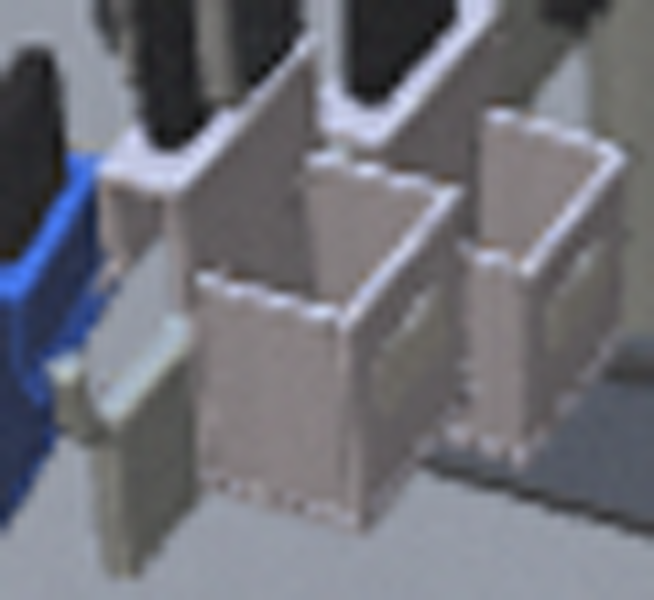

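Contact is felt at x≈0.6005 (Fx about −1.8 N), with the arm just at the slot's near side. I'll back off 1.9 mm and lower.

Call:
{"api": "arm_command", "payload": {
  "deltas": [
    [[0, -0.19, 0], [0, 0, 0], 0.5],
    [[0, 0, 0], [0, 0, 0], 0.5],
    [[0, 0, 0.4], [0, 0, 0], 0.5],
    [[0, 0, 0.4], [0, 0, 0], 0.5],
    [[0, 0, 0.4], [0, 0, 0], 0.5],
    [[0, 0, 0], [0, 0, 0], 0.5],
    [[0, 0, 0], [0, 0, 0], 0.5]
  ]
}}

```text
clock: 14.95
position: [0.599, -0.3052, 0.3656]
tool_rot: [-3.141, 0.0, 1.501]
force: [-0.4, -0.6, -2.6]
grip_width: 0.0095
finger_force: 33.7
```

Call:
{"api": "arm_command", "payload": {
  "deltas": [
    [[0, 0, 0.4], [0, 0, 0], 0.5],
    [[0, 0, 0.4], [0, 0, 0], 0.5],
    [[0, 0, 0.4], [0, 0, 0], 0.5],
    [[0, 0, 0.4], [0, 0, 0], 0.5],
    [[0, 0, 0], [0, 0, 0], 0.5],
    [[0, 0, 0], [0, 0, 0], 0.5]
  ]
}}

```text
clock: 15.55
position: [0.599, -0.3052, 0.3496]
tool_rot: [-3.141, 0.0, 1.501]
force: [0.3, -0.5, -1.9]
grip_width: 0.0096
finger_force: 33.7
```

Call:
{"api": "arm_command", "payload": {
  "deltas": [
    [[0, 0, 0.2], [0, 0, 0], 0.5],
    [[0, 0, 0.2], [0, 0, 0], 0.5],
    [[0, 0, 0], [0, 0, 0], 0.5],
    [[0, 0, 0], [0, 0, 0], 0.5]
  ]
}}

```text
clock: 15.95
position: [0.599, -0.3052, 0.3457]
tool_rot: [-3.142, 0.0, 1.501]
force: [0.3, 0.1, -1.2]
grip_width: 0.0094
finger_force: 33.8
```

Call:
{"api": "arm_command", "payload": {
  "deltas": [
    [[0, 0, 0.1], [0, 0, 0], 0.5],
    [[0, 0, 0.05], [0, 0, 0], 0.5],
    [[0, 0, 0], [0, 0, 0], 0.5],
    [[0, 0, 0], [0, 0, 0], 0.5]
  ]
}}

```text
clock: 16.35
position: [0.599, -0.3052, 0.3442]
tool_rot: [3.142, -0.0, 1.501]
force: [-0.5, -0.4, -1.0]
grip_width: 0.0097
finger_force: 33.8
```

Call:
{"api": "arm_command", "payload": {
  "deltas": [
    [[0, 0, 0.05], [0, 0, 0], 0.5],
    [[0, 0, 0], [0, 0, 0], 0.5],
    [[0, 0, 0], [0, 0, 0], 0.5]
  ]
}}

```text
clock: 16.65
position: [0.599, -0.3052, 0.3437]
tool_rot: [3.142, 0.0, 1.501]
force: [-0.7, -0.4, -1.0]
grip_width: 0.0094
finger_force: 33.8
```

Call:
{"api": "arm_command", "payload": {
  "deltas": [
    [[0, 0, 0.05], [0, 0, 0], 0.5],
    [[0, 0, 0], [0, 0, 0], 0.5],
    [[0, 0, 0], [0, 0, 0], 0.5]
  ]
}}

```text
clock: 16.95
position: [0.599, -0.3052, 0.3432]
tool_rot: [3.142, 0.0, 1.501]
force: [0.3, -0.0, -1.2]
grip_width: 0.01
finger_force: 33.8
```

Call:
{"api": "arm_command", "payload": {
  "deltas": [
    [[0, 0, 0.05], [0, 0, 0], 0.5],
    [[0, 0, 0.0], [0, 0, 0], 0.5],
    [[0, 0, 0], [0, 0, 0], 0.5]
  ]
}}

```text
clock: 17.25
position: [0.599, -0.3052, 0.3429]
tool_rot: [3.141, 0.0, 1.501]
force: [-0.9, 0.4, 1.9]
grip_width: 0.0094
finger_force: 34.2
```

Call:
{"api": "arm_command", "payload": {
  "deltas": [
    [[0, 0, 0.05], [0, 0, 0], 0.5],
    [[0, 0, 0], [0, 0, 0], 0.5],
    [[0, 0, 0], [0, 0, 0], 0.5]
  ]
}}

```text
clock: 17.55
position: [0.599, -0.3052, 0.3428]
tool_rot: [3.141, 0.0, 1.501]
force: [-2.7, 2.6, 8.4]
grip_width: 0.0093
finger_force: 35.3
```

Call:
{"api": "arm_command", "payload": {
  "deltas": [
    [[0, 0, -0.08], [0, 0, 0], 0.5],
    [[0, 0, 0], [0, 0, 0], 0.5],
    [[0, 0, 0], [0, 0, 0], 0.5],
    [[0, 0, 0], [0, 0, 0], 0.5],
    [[-0.3, 0, 0], [0, 0, 0], 0.5],
    [[-0.3, 0, 0], [0, 0, 0], 0.5],
    [[-0.3, 0, 0], [0, 0, 0], 0.5],
    [[-0.3, 0, 0], [0, 0, 0], 0.5],
    [[0, 0, 0], [0, 0, 0], 0.5],
    [[0, 0, 0], [0, 0, 0], 0.5]
  ]
}}

```text
clock: 18.55
position: [0.5981, -0.3173, 0.3429]
tool_rot: [-3.141, -0.0, 1.501]
force: [0.2, 0.3, -0.6]
grip_width: 0.0095
finger_force: 33.8
```

Call:
{"api": "arm_command", "payload": {
  "deltas": [
    [[-0.2, 0, 0], [0, 0, 0], 0.5],
    [[-0.2, 0, 0], [0, 0, 0], 0.5],
    [[-0.2, 0, 0], [0, 0, 0], 0.5],
    [[-0.2, 0, 0], [0, 0, 0], 0.5],
    [[-0.2, 0, 0], [0, 0, 0], 0.5]
  ]
}}

```text
clock: 19.05
position: [0.5974, -0.3272, 0.343]
tool_rot: [-3.141, -0.0, 1.501]
force: [0.0, 1.3, -0.7]
grip_width: 0.0093
finger_force: 33.9
```

Call:
{"api": "arm_command", "payload": {
  "deltas": [
    [[-0.1, 0, 0], [0, 0, 0], 0.5],
    [[-0.1, 0, 0], [0, 0, 0], 0.5],
    [[-0.1, 0, 0], [0, 0, 0], 0.5],
    [[-0.1, 0, 0], [0, 0, 0], 0.5],
    [[-0.1, 0, 0], [0, 0, 0], 0.5],
    [[-0.1, 0, 0], [0, 0, 0], 0.5]
  ]
}}

```text
clock: 19.65
position: [0.597, -0.3332, 0.343]
tool_rot: [-3.142, 0.0, 1.501]
force: [-0.1, 2.0, -0.9]
grip_width: 0.0095
finger_force: 33.9
```

Call:
{"api": "arm_command", "payload": {
  "deltas": [
    [[-0.1, 0, 0], [0, 0, 0], 0.5],
    [[-0.1, 0, 0], [0, 0, 0], 0.5]
  ]
}}

```text
clock: 19.85
position: [0.5969, -0.3352, 0.343]
tool_rot: [-3.142, 0.0, 1.501]
force: [-0.3, 2.7, -1.1]
grip_width: 0.0095
finger_force: 33.9
```

```bash
python3 - <<'E'
from h import *
s=grab('side');t=grab('top')
o=bot.observe();print(o['position'],o['force'])
t0=cv2.imread('pics/t0.png')[:,:,::-1]
f=lambda im:cv2.resize(im,(400,300),interpolation=2)
cv2.imwrite('pics/g5.png',np.vstack([np.hstack([f(s['frame'][185:245,215:295]),f(t['frame'][165:225,215:295])]),np.hstack([f(t0[165:225,215:295])]*2)])[:,:,::-1])
E
```

```text
[ 0.59681191 -0.33534594  0.34301451] [-0.91492474  1.34093718 -0.45149702]
```

View pics/g5.png

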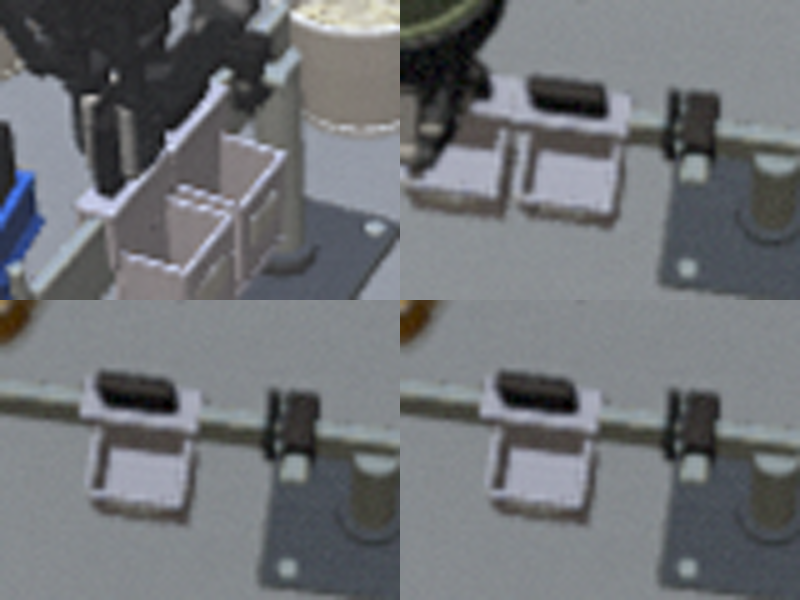

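The hangers are touching, with the seam at top crop (510,110). The pad face at crop x≈668 is about 17 mm ahead of the hung hanger's edge at crop x≈630.

Call:
{"api": "arm_command", "payload": {
  "deltas": [
    [[-0.2, 0, 0], [0, 0, 0], 0.5],
    [[-0.2, 0, 0], [0, 0, 0], 0.5],
    [[-0.2, 0, 0], [0, 0, 0], 0.5],
    [[-0.2, 0, 0], [0, 0, 0], 0.5],
    [[-0.2, 0, 0], [0, 0, 0], 0.5],
    [[-0.1, 0, 0], [0, 0, 0], 0.5],
    [[-0.1, 0, 0], [0, 0, 0], 0.5]
  ]
}}

```text
clock: 20.65
position: [0.596, -0.3472, 0.343]
tool_rot: [-3.142, -0.0, 1.501]
force: [-0.3, 1.1, -0.3]
grip_width: 0.0097
finger_force: 33.9
```

Call:
{"api": "arm_command", "payload": {
  "deltas": [
    [[-0.1, 0, 0], [0, 0, 0], 0.5],
    [[-0.1, 0, 0], [0, 0, 0], 0.5]
  ]
}}

```text
clock: 20.85
position: [0.5959, -0.3491, 0.343]
tool_rot: [-3.142, -0.0, 1.501]
force: [-0.5, 1.9, -1.3]
grip_width: 0.0096
finger_force: 33.9
```

Call:
{"api": "arm_command", "payload": {
  "deltas": [
    [[-0.1, 0, 0], [0, 0, 0], 0.5]
  ]
}}

```text
clock: 20.95
position: [0.5958, -0.3501, 0.343]
tool_rot: [-3.142, -0.0, 1.501]
force: [-0.6, 2.0, -0.4]
grip_width: 0.0095
finger_force: 33.9
```

Call:
{"api": "arm_command", "payload": {
  "deltas": [
    [[-0.1, 0, 0], [0, 0, 0], 0.5]
  ]
}}

```text
clock: 21.05
position: [0.5957, -0.3511, 0.343]
tool_rot: [-3.142, 0.0, 1.501]
force: [-1.0, 1.9, -0.4]
grip_width: 0.0097
finger_force: 33.9
```

Call:
{"api": "arm_command", "payload": {
  "deltas": [
    [[-0.1, 0, 0], [0, 0, 0], 0.5]
  ]
}}

```text
clock: 21.15
position: [0.5957, -0.3522, 0.343]
tool_rot: [3.142, 0.0, 1.501]
force: [0.1, 2.5, -0.5]
grip_width: 0.0098
finger_force: 34.0
```

Call:
{"api": "arm_command", "payload": {
  "deltas": [
    [[-0.1, 0, 0], [0, 0, 0], 0.5]
  ]
}}

```text
clock: 21.25
position: [0.5956, -0.353, 0.343]
tool_rot: [-3.141, -0.0, 1.501]
force: [-1.2, 5.4, 0.0]
grip_width: 0.0093
finger_force: 34.2
```

Call:
{"api": "arm_command", "payload": {
  "deltas": [
    [[-0.1, 0, 0], [0, 0, 0], 0.5]
  ]
}}

```text
clock: 21.35
position: [0.5956, -0.3537, 0.343]
tool_rot: [-3.142, -0.001, 1.501]
force: [-0.8, 7.3, 1.0]
grip_width: 0.0093
finger_force: 34.3
```

Call:
{"api": "arm_command", "payload": {
  "deltas": [
    [[0, 0, 0], [0, 0, 0], 0.5],
    [[0, 0, 0], [0, 0, 0], 0.5]
  ]
}}

```text
clock: 21.55
position: [0.5956, -0.3538, 0.343]
tool_rot: [-3.141, -0.001, 1.501]
force: [-1.0, 5.1, -0.2]
grip_width: 0.0096
finger_force: 34.3
```

```bash
python3 - <<'E'
from h import *
for i in range(6):
    p=grab('top'); o=bot.observe(); print(np.round(o['position'],4),np.round(o['force'],2))
    if i==0: cv2.imwrite('pics/t6.png',p['frame'][:,:,::-1])
E
```

```text
[ 0.5956 -0.3538  0.343 ] [-1.    4.46  0.61]
[ 0.5956 -0.3538  0.343 ] [-2.06  5.06  0.41]
[ 0.5956 -0.3538  0.343 ] [-1.08  5.54  0.55]
[ 0.5956 -0.3538  0.343 ] [-1.25  4.97  1.16]
[ 0.5956 -0.3538  0.343 ] [-0.93  4.73 -0.15]
[ 0.5956 -0.3538  0.343 ] [-1.8   4.49  0.55]
```

Call:
{"api": "arm_command", "payload": {
  "deltas": [
    [[-0.05, 0, 0], [0, 0, 0], 0.5],
    [[-0.05, 0, 0], [0, 0, 0], 0.5],
    [[0, 0, 0], [0, 0, 0], 0.5],
    [[0, 0, 0], [0, 0, 0], 0.5]
  ]
}}

```text
clock: 22.25
position: [0.5957, -0.3545, 0.343]
tool_rot: [-3.141, -0.001, 1.501]
force: [-1.6, 8.2, 1.4]
grip_width: 0.0096
finger_force: 34.4
```

```bash
python3 - <<'E'
from h import *
F=[]
for i in range(6):
    p=grab('top'); o=bot.observe(); F.append(o['force'])
print(o['position'],np.mean(F,0))
E
```

```text
[ 0.59565895 -0.35443576  0.34303049] [-1.638465    7.29098173  1.96276324]
```

Call:
{"api": "arm_command", "payload": {
  "deltas": [
    [[-0.04, 0, 0], [0, 0, 0], 0.5],
    [[-0.04, 0, 0], [0, 0, 0], 0.5],
    [[0, 0, 0], [0, 0, 0], 0.5],
    [[0, 0, 0], [0, 0, 0], 0.5],
    [[0, 0, 0], [0, 0, 0], 0.5]
  ]
}}

```text
clock: 23.05
position: [0.5957, -0.355, 0.343]
tool_rot: [-3.141, -0.002, 1.501]
force: [-2.4, 9.3, 2.2]
grip_width: 0.0098
finger_force: 34.6
```

```bash
python3 - <<'E'
from h import *
F=[]
for i in range(6):
    p=grab('top'); o=bot.observe(); F.append(o['force'])
print(o['position'],np.mean(F,0))
t=p['frame'];t0=cv2.imread('pics/t6.png')[:,:,::-1];t1=cv2.imread('pics/t0.png')[:,:,::-1]
f=lambda im:cv2.resize(im[170:215,225:285],(400,300),interpolation=2)
cv2.imwrite('pics/g7.png',np.vstack([np.hstack([f(t1),f(t0)]),np.hstack([f(t),cv2.resize(grab('side')['frame'][180:240,215:295],(400,300),interpolation=2)])])[:,:,::-1])
E
```

```text
[ 0.59566012 -0.35501245  0.34301952] [-1.99874599  9.27208765  2.89770822]
```

View pics/g7.png

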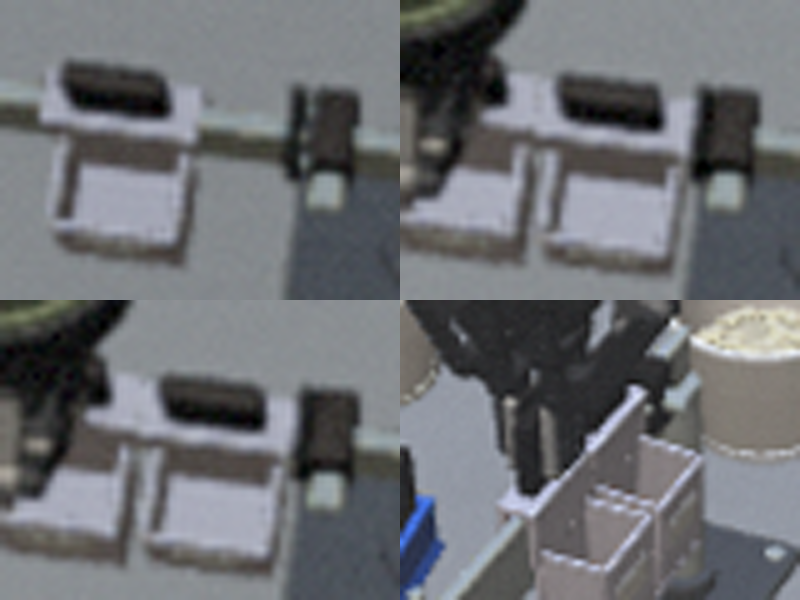

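The hung hanger's edge has pushed the pad from crop x≈289 to ≈300, about 3–4 mm, at 9.3 N. Both caddies are seated and level. I'll relax slightly, then release and retreat upward.

Call:
{"api": "arm_command", "payload": {
  "deltas": [
    [[0.05, 0, 0], [0, 0, 0], 0.5],
    [[0.05, 0, 0], [0, 0, 0], 0.5],
    [[0.05, 0, 0], [0, 0, 0], 0.5],
    [[0, 0, 0], [0, 0, 0], 0.5],
    [[0, 0, 0], [0, 0, 0], 0.5],
    [[0, 0, 0], [0, 0, 0], 1.5],
    [[0, 0, 0], [0, 0, 0], 2.5],
    [[0, 0, 0], [0, 0, 0], 4],
    [[0, 0, 0], [0, 0, 0], 4],
    [[0, 0, 0], [0, 0, 0], 4],
    [[0, 0, 0], [0, 0, 0], 4]
  ]
}}

```text
clock: 24.5
position: [0.5955, -0.3544, 0.343]
tool_rot: [3.142, 0.0, 1.501]
force: [0.6, -0.3, -0.2]
grip_width: 0.0398
finger_force: 0.0
```

Call:
{"api": "arm_command", "payload": {
  "deltas": [
    [[0, 0, -0.3], [0, 0, 0], 4],
    [[0, 0, -0.7], [0, 0, 0], 4],
    [[0, 0, -1.5], [0, 0, 0], 4],
    [[0, 0, -1.5], [0, 0, 0], 4],
    [[0, 0, -2], [0, 0, 0], 4],
    [[0, 0, -2], [0, 0, 0], 4],
    [[0, 0, -2], [0, 0, 0], 4],
    [[2, -2, -2], [0, 0, 0], 4],
    [[3, -3, 0], [0, 0, 0], 4],
    [[3, -3, 0], [0, 0, 0], 4],
    [[3, -3, 0], [0, 0, 0], 4],
    [[0, 0, 0], [0, 0, 0], 4],
    [[0, 0, 0], [0, 0, 0], 4]
  ]
}}

```text
clock: 25.8
position: [0.4934, -0.2366, 0.4647]
tool_rot: [3.139, -0.0, 1.502]
force: [0.9, 0.0, 0.5]
grip_width: 0.0403
finger_force: 0.0
```

```bash
python3 - <<'E'
from h import *
s=grab('side');t=grab('top')
print(bot.observe()['force'])
cv2.imwrite('pics/g8.png',np.hstack([cv2.resize(s['frame'][180:255,205:305],(400,300),interpolation=2),cv2.resize(t['frame'][160:220,205:285],(400,300),interpolation=2)])[:,:,::-1])
E
```

```text
[-0.09475252  0.32904598 -0.26693741]
```

View pics/g8.png

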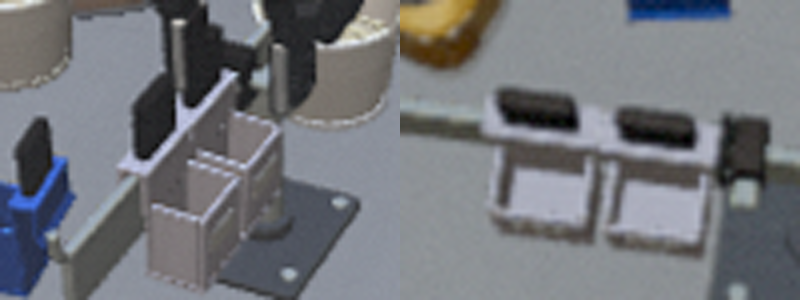

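Both caddies hang level and touching (seam at top crop (602,130)), and the gripper is clear, so I'm handing in.

```bash
python3 -c "
from workcell import bot
print(bot.job_done())"
```

```text
the job is handed in; nothing more can be done
None
```

I hung the caddy on the arm, slid it until both caddies pressed the end stop (pad in by roughly 3–4 mm, estimated from the pictures and a push of about 9 N), then let go. Both hang level and touching, the jars were left alone, and the job is handed in; no verdict came back.

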